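# Sort out the rocking cake stand

## Robot

A 7-joint arm with a two-finger parallel gripper is mounted at the origin on the work surface. World frame = base frame: x ahead of the robot, y to its left, z up, the work surface at z = 0. Lengths are in mm, angles in rad, forces in N, time in s.
With the tool pointing down it reaches from about 350 to 900 mm from the base axis. Payload 8.1 kg.
Tool frame: the origin (TCP) lies midway between the tips of the shut fingers; the grasp point (between the pads) lies 19 mm behind it (ctrl.grasp_offset is the distance from the TCP to the grasp point, in mm); z points along the fingers, y is the line along which they close (so a half turn about z gives the same grasp; the last joint's range is limited). The gripper opens to 85 mm and grips with 20 to 120 N. Pads are 22 mm wide; open, the fingers measure 114 mm over their backs; the gripper's body (76 mm by 85 mm) begins 54 mm behind the grasp point. The pads swing forward as they close: fully open they stand 13 mm farther back than shut.
Start: joints at [1.207, 0.434, 0.025, 1.573, -0.012, 1.134, -0.075], TCP at [161.134, -603.885, 231.323] pointing down, gripper open.
Joint ranges: [-2.62, 2.62], [-0.44, 2.09], [-1.27, 1.32], [0.08, 2.57], [-1.32, 4.46], [0.12, 2], [-2.74, 2.74]. Speed limits (rad/s): [2.22, 2.22, 3.01, 3.01, 3.14, 3.14, 3.14].

## Interface

Orientations are given as a unit quaternion [x, y, z, w].
In Python, from workcell import sense, viewer, ctrl gives the robot as it stands.
- The arm moves only by the tool drive_tool, never from a script. Its argument "moves" is a list of rows, each a list of 3 entries, a list of its own where there are three numbers: the shift along the tool's x, y, z as a fraction of full scale, then the turn, a rotation vector about the tool's x, y, z as a fraction of full scale, then the gripper's target within -1 to 1 (fully open at 1, half-way at 0, shut at -1). In form: [[[x, y, z], [wx, wy, wz], gripper], ...]. A call has 1 to 20 rows; each row is the pose to reach, as a shift and turn from the pose commanded when the call began, along the tool's axes at that moment, turning the shorter way round; what a row does not reach only later rows make up. Full scale, the value 1, is 0.12 m for a shift and pi rad for a turn. A row lasts 1/12 s, in which the tool goes at most 41.7 mm and 7.16 degrees, less where a joint would pass 70% of its speed; a pose out of reach is approached as far as the arm can. A call with a number of a shift or a turn outside -1 to 1 is refused whole. A call with a gripper value outside its range is refused whole. The fingers move at their own pace and stop on an object; the grip force is fixed at half the most. Time passes only in rows, so rows that repeat a pose let the fingers close. It gives the time, the measured TCP pose, the force, the opening and the grip force at its end, in the units of the state.
- sense(): the state, without advancing time (a new reading comes with each control period).
- viewer.snapshot(name): name is "scene" or "top"; returns (picture, depth): 400x640x3 uint8, red, green, blue; 400x640 float32, mm along the optical axis (not along the pixel's ray), 0 where there is no reading.
- viewer.get_calibration(name): a dict with "K" (3x3 intrinsics, pixels), "k1" (the pictures are not rectified: a ray, as slopes to the right and down, at radius r is drawn at 1 + k1 r^2 times it, then the intrinsics apply), "R" (3x3) and "t" (3): a world point X has camera coordinates R X + t. Camera axes: x right, y down, z forward; pixel columns grow to the right and rows downward; lengths in mm; the calibration is good to about 2 mm. A picture is of the moment at which its call begins. get_calibration takes no time and is no camera call.
- ctrl.hand_in(): hands the job in; it is judged then, once.
The state is a dict: "time_s": time; "q": joint angles; "qd": joint speeds; "joint_torque": joint torques, N m; "eef_pos": TCP position; "tcp_rot": TCP orientation; "wrist_force": force on the tool from outside, world axes, zero at the start; "wrist_torque": the same for the moment, N m; "gripper_width": finger opening in mm; "grip_force": force on a finger pad.
Only numpy, scipy, OpenCV 4.12 (cv2) and the standard library are available. Lean on these libraries where they do the work, as an engineer would, in place of code of your own. Each camera call takes 0.05 s, during which the arm holds its last target. There are 200 camera calls.

## Task

One of the three marble serving stands on the bake-sale table rocks when it is pressed down at the edge; the other two are steady. Press the stands at their edges until you have felt the bad one rock, then take it by its post and set it gently down, upright, in the plywood crate. Leave the steady stands where they are, and do not disturb the carton, the jam and the cake.

Things in the scene. Friction and masses are not known exactly. Their poses are not given: they have to be found in the camera images.
- mat_1_top (a point): centre of the top of a round cork mat (160 mm across, 4 mm thick, fixed; point 4 mm above the table). At the start one stand is centred on it: marble disc 130 mm across, 12 mm thick, on a foot ring 20 mm high and 120 mm across; a round wooden post 16 mm thick, the handle, rises 40 mm from the disc's middle. Above the mat: disc top 32 mm, post top 72 mm. 0.3 to 0.55 kg
- mat_2_top (a point): the same point of a second such mat, with a look-alike stand centred on it. Which mat's stand rocks differs each time; left alone all three stand level, their weight 1 to 2 cm off the middle. A steady stand stays firm (moves under 1.5 mm) when pressed with up to 10 N anywhere on the disc's top within 52 mm of its middle
- mat_3_top (a point): the same point of a third such mat, with a look-alike stand centred on it. On the rocking stand the foot ring is worn 7 mm short along one half, in any direction: under 3 N on the disc's top 50 mm out, within 60 degrees of that direction, rocks it 3 to 6 mm down there (about 0.1 rad); pressed on other sides it is firm. It settles back when let go
- crate: open plywood crate fixed on the table, outside 206 x 206 mm, 60 mm high, walls 7 mm, inside 192 x 192 mm, floor 7 mm thick; origin at the centre of its underside on the table, z up, x and y along its sides
- carton: bystander: blue drink carton 45 x 65 x 125 mm high; origin at the centre of its underside
- jam: bystander: jar of jam, 68 mm across, 85 mm high; origin at the centre of its underside
- cake: bystander: round cake on a white plate, 170 mm across, 59 mm high; origin at the centre of its underside

How it is judged:
By the outcome, as a careful person would: the job done as asked, in the order asked, and still so for the second after the job is handed in, with the robot touching nothing.
It also fails if it takes over 64 s, if anything falls off the work surface, if the arm or the gripper's body presses on something with over 40 N, if the wrist force passes 120 N, or if a joint passes its speed limit or range.

## Working session

There is one attempt and no reset: what is moved stays moved. The work goes in short steps, Python scripts to look and compute and a tool call to move; the robot and the scene stay as the last step left them, time stands still between calls to the robot, and variables do not carry over. Pictures are saved under pics/ and viewed, at most 10 in all, crops included, and the job is handed in when it is done.

Besides the shell and the picture viewer there is one more tool, called after "Emit:" as name(argument=value, ...), one argument or row to a line, values as JSON. drive_tool: Moves the arm, as the interface text tells. Its arguments: {"type":"object","properties":{"moves":{"type":"array","items":{"type":"array"}}},"required":["moves"]}

```bash
mkdir -p pics; cat > h.py <<'E'
import numpy as np, cv2
from workcell import sense, viewer, ctrl
from scipy.spatial.transform import Rotation as Ro
def cloud(n,d):
    c=viewer.get_calibration(n);K=np.array(c["K"]);R=np.array(c["R"]);t=np.array(c["t"])
    v,u=np.mgrid[:400,:640]
    p=cv2.undistortPoints(np.stack([u,v],-1).reshape(-1,1,2).astype(float),K,np.array([c["k1"],0,0,0.])).reshape(400,640,2)
    X=np.dstack([p[...,0]*d,p[...,1]*d,d])
    return (X-t)@R
def snap(n,f=None):
    p,d=viewer.snapshot(n)
    if f: cv2.imwrite("pics/"+f,p[...,::-1])
    return p,d,cloud(n,d)
E
python3 - <<'E'
from h import *
for n in("scene","top"):
    p,d,X=snap(n,n+"0.png");np.savez(n+"0.npz",p=p,d=d,X=X)
    print(n,viewer.get_calibration(n))
s=sense();print({k:np.round(v,3) for k,v in s.items()})
E
```

```text
scene {'K': array([[448.6872701 ,   0.        , 318.91203719],
       [  0.        , 448.6872701 , 197.77645522],
       [  0.        ,   0.        ,   1.        ]]), 'k1': -0.013128738342472053, 'R': array([[-8.69385959e-01,  4.94133346e-01,  5.39433158e-04],
       [ 4.15321206e-01,  7.31313249e-01, -5.41007604e-01],
       [-2.67724392e-01, -4.70120377e-01, -8.41017527e-01]]), 't': array([ 517.23401946, -258.07485545, 1420.88326732])}
top {'K': array([[464.30488222,   0.        , 321.96434589],
       [  0.        , 464.30488222, 198.41235771],
       [  0.        ,   0.        ,   1.        ]]), 'k1': -0.039255263592577444, 'R': array([[ 8.99140860e-03, -9.99958827e-01,  1.22431664e-03],
       [-9.97602986e-01, -9.05422005e-03, -6.86025082e-02],
       [ 6.86107688e-02, -6.04548755e-04, -9.97643321e-01]]), 't': array([  -1.8551616 ,  592.85252809, 1246.55025784])}
{'time_s': np.float64(0.1), 'q': array([ 1.207,  0.435,  0.025,  1.574, -0.012,  1.134, -0.075]), 'qd': array([-0.   , -0.003,  0.002, -0.001,  0.001, -0.   , -0.   ]), 'joint_torque': array([ 5.0000e-03, -6.7174e+01,  1.0290e+00, -3.1690e+01,  1.6000e-02,
        7.0000e-03, -0.0000e+00]), 'eef_pos': array([ 161.006, -603.417,  230.609]), 'tcp_rot': array([ 0.992,  0.13 , -0.   , -0.001]), 'wrist_force': array([-0.22 ,  0.304,  0.16 ]), 'wrist_torque': array([ 0.02 , -0.015,  0.01 ]), 'grip_force': np.float64(0.0), 'gripper_width': np.float64(85.744)}
```

View pics/top0.png

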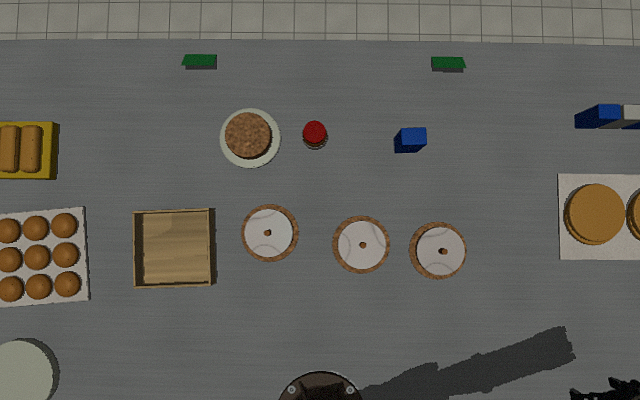

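View pics/scene0.png

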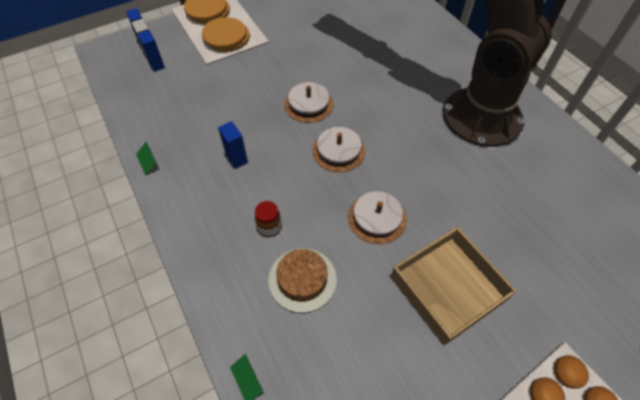

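Top view: stands at about (268,232), (362,244) and (443,250); crate at (174,248); cake (250,137), jam (315,134), carton (410,139). The scene view shows the same layout, with the arm out of the way.

```bash
python3 - <<'E'
from h import *
for n,sl in(("top",None),("scene",None)):
    z=np.load(n+"0.npz");p,X=z["p"],z["X"];Z=X[...,2]
    hsv=cv2.cvtColor(p,cv2.COLOR_RGB2HSV)
    ok=(Z>26)&(Z<48)&(hsv[...,1]<60)&(hsv[...,2]>110)
    k,l,st,c=cv2.connectedComponentsWithStats(ok.astype(np.uint8))
    for i in range(1,k):
        if st[i,4]<300: continue
        P=X[l==i]; 
        (cx,cy),r=cv2.minEnclosingCircle(P[:,:2].astype(np.float32))
        q=np.percentile(P,[1,99],axis=0)
        near=(Z>58)&(Z<90)&(np.hypot(X[...,0]-cx,X[...,1]-cy)<45)
        print(n,c[i].round(),st[i,4],"circ",round(cx),round(cy),round(r),"mean",P.mean(0).round(),"mid",q.mean(0).round(),"post",X[near].mean(0).round(1),near.sum())
z=np.load("top0.npz");X=z["X"];Z=X[...,2]
m=(Z>48)&(Z<70);m[:, :120]=0;m[:,228:]=0;m[:195]=0;m[300:]=0
P=X[m];print("crate rim",cv2.minAreaRect(P[:,:2].astype(np.float32)),Z[m].mean())
for nm,(u,v) in dict(cake=(250,137),jam=(315,132),carton=(412,136)).items(): print(nm,X[v,u].round())
print("table z",Z[320,200],Z[320,400])
E
```

```text
top [268. 233.] 1735 circ 499 148 64 mean [498. 147.  35.] mid [499. 148.  35.] post [498.5 145.4  74.1] 33
top [361. 245.] 1760 circ 469 -103 65 mean [ 469. -103.   35.] mid [ 469. -103.   35.] post [ 469.4 -102.2   73.5] 31
top [440. 251.] 1733 circ 454 -316 65 mean [ 454. -316.   35.] mid [ 454. -316.   35.] post [ 453.6 -314.5   72.7] 37
top [ 24. 372.] 2645 circ 114 809 96 mean [116. 804.  30.] mid [119. 800.  31.] post [nan nan nan] 0
scene [308.  97.] 910 circ 453 -317 67 mean [ 455. -315.   36.] mid [ 454. -318.   36.] post [ 454.2 -316.5   71.5] 32
scene [339. 144.] 1143 circ 471 -108 67 mean [ 470. -103.   36.] mid [ 469. -106.   36.] post [ 469.9 -104.5   71.2] 38
scene [378. 212.] 1551 circ 497 145 66 mean [499. 147.  36.] mid [498. 146.  36.] post [499.6 146.6  71.3] 48
crate rim ((455.68695068359375, 400.38983154296875), (206.61672973632812, 208.359619140625), 2.760427951812744) 57.999600560690574
cake [753. 198.  57.]
jam [762.  23.  85.]
carton [ 746. -223.  124.]
table z -3.0460865230119216 -4.273066263238682<stdin>:13: RuntimeWarning: Mean of empty slice.
  ret = um.true_divide(
```

Emit:
drive_tool(
  moves=[
    [[0.3,-0.13,0],[0,0,0.03],-1],
    [[0.65,-0.28,0],[0,0,0.06],-1],
    [[0.977,-0.429,0],[0,0,0.083],-1],
    [[0.977,-0.429,0],[0,0,0.083],-1],
    [[0.977,-0.429,0],[0,0,0.083],-1],
  ],
)

```text
time_s: 0.52
eef_pos: [265.0, -521.0, 231.1]
tcp_rot: [1.0, 0.003, 0.001, -0.001]
wrist_force: [0.3, -0.3, -0.2]
gripper_width: 25.4
grip_force: 0.0
```

Emit:
drive_tool(
  moves=[
    [[0.3,-0.4,0.25],[0,0,0],-1],
    [[0.667,-0.917,0.5],[0,0,0],-1],
    [[0.667,-0.917,0.65],[0,0,0],-1],
    [[0.667,-0.917,0.65],[0,0,0],-1],
  ],
)

```text
time_s: 0.85
eef_pos: [341.7, -412.0, 152.1]
tcp_rot: [1.0, 0.0, -0.0, -0.0]
wrist_force: [-0.4, -0.1, -0.6]
gripper_width: 0.0
grip_force: 0.0
```

Emit:
drive_tool(
  moves=[
    [[0.3,-0.4,0.1],[0,0,0],-1],
    [[0.558,-0.817,0.4],[0,0,0],-1],
    [[0.558,-0.817,0.75],[0,0,0],-1],
    [[0.558,-0.817,0.88],[0,0,0],-1],
    [[0.558,-0.817,0.88],[0,0,0],-1],
    [[0.558,-0.817,0.88],[0,0,0],-1],
    [[0.558,-0.817,0.88],[0,0,0],-1],
    [[0.558,-0.817,0.88],[0,0,0],-1],
  ],
)

```text
time_s: 1.52
eef_pos: [408.0, -318.3, 49.2]
tcp_rot: [1.0, -0.001, 0.001, 0.001]
wrist_force: [-0.4, 0.3, 1.3]
gripper_width: 0.2
grip_force: 0.0
```

Emit:
drive_tool(
  moves=[
    [[0,0,0.04],[0,0,0],-1],
    [[0,0,0.07],[0,0,0],-1],
    [[0,0,0.09],[0,0,0],-1],
    [[0,0,0.095],[0,0,0],-1],
    [[0,0,0.1],[0,0,0],-1],
    [[0,0,0.1],[0,0,0],-1],
    [[0,0,0.1],[0,0,0],-1],
  ],
)

```text
time_s: 2.1
eef_pos: [407.9, -316.2, 36.1]
tcp_rot: [1.0, -0.0, -0.0, 0.0]
wrist_force: [-2.5, 0.3, 5.5]
gripper_width: 0.1
grip_force: 2.8
```

Emit:
drive_tool(
  moves=[
    [[0,0,0.004],[0,0,0],-1],
    [[0,0,0.008],[0,0,0],-1],
    [[0,0,0.008],[0,0,0],-1],
    [[0,0,0.008],[0,0,0],-1],
  ],
)

```text
time_s: 2.43
eef_pos: [407.9, -316.2, 36.1]
tcp_rot: [1.0, -0.0, 0.0, 0.0]
wrist_force: [-4.8, 2.3, 18.6]
gripper_width: 0.1
grip_force: 9.6
```

Emit:
drive_tool(
  moves=[
    [[0,0,-0.08],[0,0,0],-1],
    [[0,0,-0.1],[0,0,0],-1],
    [[0.2,0.2,-0.1],[0,0,0],-1],
    [[0.383,0.383,-0.1],[0,0,0],-1],
    [[0.383,0.383,-0.1],[0,0,0],-1],
    [[0.383,0.383,-0.07],[0,0,0],-1],
    [[0.383,0.383,-0.04],[0,0,0],-1],
    [[0.383,0.383,-0.02],[0,0,0],-1],
    [[0.383,0.383,-0.013],[0,0,0],-1],
    [[0.383,0.383,-0.008],[0,0,0],-1],
    [[0.383,0.383,-0.008],[0,0,0],-1],
    [[0.383,0.383,-0.008],[0,0,0],-1],
  ],
)

```text
time_s: 3.43
eef_pos: [453.1, -360.9, 36.2]
tcp_rot: [1.0, 0.0, -0.001, -0.0]
wrist_force: [-3.0, 3.3, 10.2]
gripper_width: 0.1
grip_force: 5.0
```

Emit:
drive_tool(
  moves=[
    [[0,0,-0.08],[0,0,0],-1],
    [[0,0,-0.1],[0,0,0],-1],
    [[0.2,-0.2,-0.1],[0,0,0],-1],
    [[0.383,-0.383,-0.1],[0,0,0],-1],
    [[0.383,-0.383,-0.1],[0,0,0],-1],
    [[0.383,-0.383,-0.07],[0,0,0],-1],
    [[0.383,-0.383,-0.04],[0,0,0],-1],
    [[0.383,-0.383,-0.02],[0,0,0],-1],
    [[0.383,-0.383,-0.01],[0,0,0],-1],
    [[0.383,-0.383,-0.003],[0,0,0],-1],
    [[0.383,-0.383,-0.003],[0,0,0],-1],
    [[0.383,-0.383,-0.003],[0,0,0],-1],
  ],
)

```text
time_s: 4.43
eef_pos: [498.7, -316.8, 36.2]
tcp_rot: [1.0, -0.001, -0.001, 0.0]
wrist_force: [-2.7, 0.5, 4.7]
gripper_width: 0.0
grip_force: 2.4
```

Emit:
drive_tool(
  moves=[
    [[0,0,-0.08],[0,0,0],-1],
    [[0,0,-0.1],[0,0,0],-1],
    [[-0.2,-0.2,-0.1],[0,0,0],-1],
    [[-0.383,-0.383,-0.1],[0,0,0],-1],
    [[-0.383,-0.383,-0.1],[0,0,0],-1],
    [[-0.383,-0.383,-0.07],[0,0,0],-1],
    [[-0.383,-0.383,-0.04],[0,0,0],-1],
    [[-0.383,-0.383,-0.02],[0,0,0],-1],
    [[-0.383,-0.383,-0.007],[0,0,0],-1],
    [[-0.383,-0.383,0],[0,0,0],-1],
    [[-0.383,-0.383,0],[0,0,0],-1],
    [[-0.383,-0.383,0],[0,0,0],-1],
  ],
)

```text
time_s: 5.43
eef_pos: [454.6, -270.6, 36.2]
tcp_rot: [1.0, -0.0, 0.0, 0.0]
wrist_force: [-0.9, -0.5, 4.0]
gripper_width: 0.1
grip_force: 1.7
```

Emit:
drive_tool(
  moves=[
    [[0,0,-0.08],[0,0,0],-1],
    [[0,0,-0.12],[0,0,0],-1],
    [[0.04,-0.3,-0.15],[0,0,0],-1],
    [[0.08,-0.6,-0.15],[0,0,0],-1],
    [[0.125,-0.9,-0.15],[0,0,0],-1],
    [[0.125,-1,-0.15],[0,0,0],-1],
    [[0.125,-1,-0.15],[0,0,0],-1],
    [[0.125,-1,-0.1],[0,0,0],-1],
    [[0.125,-1,-0.06],[0,0,0],-1],
    [[0.125,-1,-0.03],[0,0,0],-1],
    [[0.125,-1,-0.01],[0,0,0],-1],
    [[0.125,-1,-0.002],[0,0,0],-1],
    [[0.125,-1,-0.002],[0,0,0],-1],
    [[0.125,-1,-0.002],[0,0,0],-1],
  ],
)

```text
time_s: 6.6
eef_pos: [468.9, -150.3, 36.2]
tcp_rot: [1.0, -0.0, -0.0, 0.0]
wrist_force: [-0.2, -0.3, 0.3]
gripper_width: -0.1
grip_force: 0.0
```

Emit:
drive_tool(
  moves=[
    [[0,0,-0.08],[0,0,0],-1],
    [[0,0,-0.1],[0,0,0],-1],
    [[-0.2,-0.2,-0.1],[0,0,0],-1],
    [[-0.383,-0.383,-0.1],[0,0,0],-1],
    [[-0.383,-0.383,-0.1],[0,0,0],-1],
    [[-0.383,-0.383,-0.07],[0,0,0],-1],
    [[-0.383,-0.383,-0.04],[0,0,0],-1],
    [[-0.383,-0.383,-0.02],[0,0,0],-1],
    [[-0.383,-0.383,-0.007],[0,0,0],-1],
    [[-0.383,-0.383,0],[0,0,0],-1],
    [[-0.383,-0.383,0],[0,0,0],-1],
    [[-0.383,-0.383,0],[0,0,0],-1],
  ],
)

```text
time_s: 7.6
eef_pos: [423.4, -104.3, 36.2]
tcp_rot: [1.0, -0.0, -0.0, 0.0]
wrist_force: [-0.1, 0.2, -0.5]
gripper_width: -0.1
grip_force: 0.0
```

Emit:
drive_tool(
  moves=[
    [[0,0,0.003],[0,0,0],-1],
    [[0,0,0.005],[0,0,0],-1],
    [[0,0,0.005],[0,0,0],-1],
    [[0,0,0.005],[0,0,0],-1],
  ],
)

```text
time_s: 7.93
eef_pos: [423.4, -104.3, 36.1]
tcp_rot: [1.0, -0.0, 0.0, 0.0]
wrist_force: [-1.8, -1.4, 8.0]
gripper_width: 0.1
grip_force: 4.0
```

Emit:
drive_tool(
  moves=[
    [[0,0,-0.08],[0,0,0],-1],
    [[0,0,-0.1],[0,0,0],-1],
    [[0.2,-0.2,-0.1],[0,0,0],-1],
    [[0.383,-0.383,-0.1],[0,0,0],-1],
    [[0.383,-0.383,-0.1],[0,0,0],-1],
    [[0.383,-0.383,-0.07],[0,0,0],-1],
    [[0.383,-0.383,-0.04],[0,0,0],-1],
    [[0.383,-0.383,-0.02],[0,0,0],-1],
    [[0.383,-0.383,-0.007],[0,0,0],-1],
    [[0.383,-0.383,-0.001],[0,0,0],-1],
    [[0.383,-0.383,-0.001],[0,0,0],-1],
    [[0.383,-0.383,-0.001],[0,0,0],-1],
  ],
)

```text
time_s: 8.93
eef_pos: [468.0, -58.8, 36.1]
tcp_rot: [1.0, -0.001, -0.001, 0.0]
wrist_force: [-3.9, 0.1, 11.3]
gripper_width: 0.2
grip_force: 5.5
```

Emit:
drive_tool(
  moves=[
    [[0,0,-0.08],[0,0,0],-1],
    [[0,0,-0.1],[0,0,0],-1],
    [[0.2,0.2,-0.1],[0,0,0],-1],
    [[0.383,0.383,-0.1],[0,0,0],-1],
    [[0.383,0.383,-0.1],[0,0,0],-1],
    [[0.383,0.383,-0.07],[0,0,0],-1],
    [[0.383,0.383,-0.04],[0,0,0],-1],
    [[0.383,0.383,-0.02],[0,0,0],-1],
    [[0.383,0.383,-0.007],[0,0,0],-1],
    [[0.383,0.383,0],[0,0,0],-1],
    [[0.383,0.383,0],[0,0,0],-1],
    [[0.383,0.383,0],[0,0,0],-1],
  ],
)

```text
time_s: 9.93
eef_pos: [514.3, -103.7, 35.8]
tcp_rot: [1.0, 0.0, -0.001, 0.0]
wrist_force: [-3.5, -1.0, 3.1]
gripper_width: 0.2
grip_force: 1.7
```

Emit:
drive_tool(
  moves=[
    [[0,0,-0.08],[0,0,0],-1],
    [[0,0,-0.1],[0,0,0],-1],
    [[-0.2,0.2,-0.1],[0,0,0],-1],
    [[-0.383,0.383,-0.1],[0,0,0],-1],
    [[-0.383,0.383,-0.1],[0,0,0],-1],
    [[-0.383,0.383,-0.07],[0,0,0],-1],
    [[-0.383,0.383,-0.04],[0,0,0],-1],
    [[-0.383,0.383,-0.02],[0,0,0],-1],
    [[-0.383,0.383,-0.007],[0,0,0],-1],
    [[-0.383,0.383,0],[0,0,0],-1],
    [[-0.383,0.383,0],[0,0,0],-1],
    [[-0.383,0.383,0],[0,0,0],-1],
  ],
)

```text
time_s: 10.93
eef_pos: [469.4, -149.5, 35.8]
tcp_rot: [1.0, 0.0, 0.0, -0.0]
wrist_force: [-0.0, -0.5, 1.2]
gripper_width: 0.0
grip_force: 0.3
```

Emit:
drive_tool(
  moves=[
    [[0,0,0.008],[0,0,0],-1],
    [[0,0,0.016],[0,0,0],-1],
    [[0,0,0.016],[0,0,0],-1],
    [[0,0,0.016],[0,0,0],-1],
  ],
)

```text
time_s: 11.27
eef_pos: [469.3, -150.0, 34.0]
tcp_rot: [1.0, -0.0, 0.0, 0.0]
wrist_force: [0.4, -1.5, 1.2]
gripper_width: -0.1
grip_force: 0.6
```

Emit:
drive_tool(
  moves=[
    [[0,0,0.008],[0,0,0],-1],
    [[0,0,0.014],[0,0,0],-1],
    [[0,0,0.014],[0,0,0],-1],
    [[0,0,0.014],[0,0,0],-1],
  ],
)

```text
time_s: 11.6
eef_pos: [469.1, -149.9, 32.2]
tcp_rot: [1.0, -0.0, -0.0, 0.0]
wrist_force: [0.4, -0.9, 1.8]
gripper_width: -0.0
grip_force: 0.7
```

Emit:
drive_tool(
  moves=[
    [[0,0,-0.03],[0,0,0],-1],
    [[0,0,-0.1],[0,0,0],-1],
    [[0,0,-0.3],[0,0,0],-1],
    [[0,0,-0.6],[0,0,0],1],
    [[0,-0.2,-0.815],[0,0,0],1],
    [[0,-0.387,-0.815],[0,0,0],1],
    [[0,-0.387,-0.815],[0,0,0],1],
    [[0,-0.387,-0.815],[0,0,0],1],
    [[0,-0.387,-0.815],[0,0,0],1],
  ],
)

```text
time_s: 12.35
eef_pos: [468.7, -103.7, 130.2]
tcp_rot: [1.0, 0.0, -0.0, 0.0]
wrist_force: [0.0, -1.1, 0.2]
gripper_width: 72.6
grip_force: 0.0
```

```bash
python3 - <<'E'
from h import *
s=sense();print(s["q"].round(2),s["eef_pos"].round(1),s["gripper_width"])
p,d,X=snap("scene");cv2.imwrite("pics/s1.png",cv2.resize(p[60:280,220:480,::-1],None,fx=2.5,fy=2.5))
Z=X[...,2];m=(Z>60)&(Z<76)&(np.hypot(X[...,0]-469,X[...,1]+103)<30);print(m.sum(),X[m].mean(0) if m.any() else 0)
E
```

```text
[ 0.15  0.33 -0.05  2.04  0.02  0.78 -1.49] [ 468.7 -103.7  130.2] 72.63489074891956
26 [ 470.48037577 -103.51835111   70.02062045]
```

View pics/s1.png

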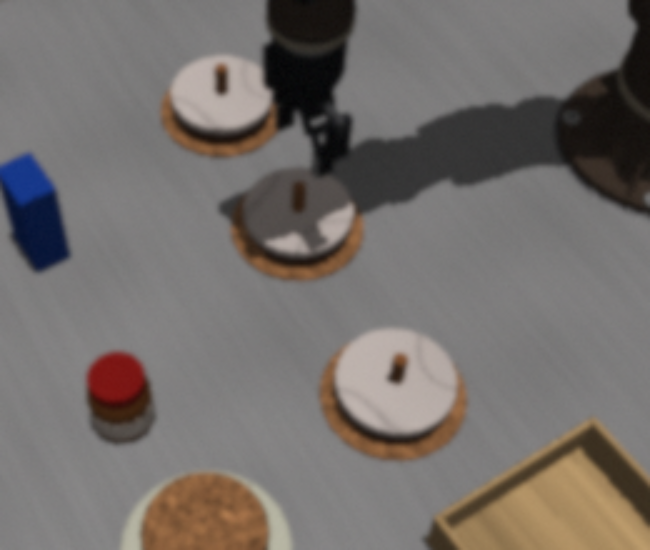

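The crop shows the gripper above the middle stand, whose post is at (299,195). All stands are still in place, so I'll descend and grip.

Emit:
drive_tool(
  moves=[
    [[0,0,0],[0,0,0],1],
    [[0,0,0.2],[0,0,0],1],
    [[0,0,0.45],[0,0,0],1],
    [[0,0,0.65],[0,0,0],1],
    [[0,0,0.725],[0,0,0],1],
    [[0,0,0.725],[0,0,0],1],
    [[0,0,0.725],[0,0,0],0.2],
    [[0,0,0.725],[0,0,0],-0.3],
    [[0,0,0.725],[0,0,0],-0.6],
    [[0,0,0.725],[0,0,0],-0.8],
    [[0,0,0.725],[0,0,0],-1],
    [[0,0,0.725],[0,0,0],-1],
    [[0,0,0.725],[0,0,0],-1],
    [[0,0,0.725],[0,0,0],-1],
    [[0,0,0.725],[0,0,0],-1],
    [[0,0,0.725],[0,0,0],-1],
  ],
)

```text
time_s: 13.73
eef_pos: [469.7, -103.9, 43.8]
tcp_rot: [1.0, -0.0, 0.001, 0.0]
wrist_force: [-1.1, -0.8, 8.0]
gripper_width: 14.5
grip_force: 58.3
```

Emit:
drive_tool(
  moves=[
    [[0,0,-0.03],[0,0,0],-1],
    [[0,0,-0.08],[0,0,0],-1],
    [[0,0,-0.15],[0,0,0],-1],
    [[0,0,-0.25],[0,0,0],-1],
    [[0,0,-0.4],[0,0,0],-1],
    [[0,0,-0.55],[0,0,0],-1],
    [[0,0,-0.7],[0,0,0],-1],
    [[0,0,-0.85],[0,0,0],-1],
    [[0,0,-0.96],[0,0,0],-1],
    [[0,0,-0.96],[0,0,0],-1],
    [[0,0,-0.96],[0,0,0],-1],
  ],
)

```text
time_s: 14.65
eef_pos: [469.3, -103.4, 158.8]
tcp_rot: [1.0, 0.0, 0.001, 0.0]
wrist_force: [0.4, -0.3, -5.2]
gripper_width: 14.1
grip_force: 58.8
```

Emit:
drive_tool(
  moves=[
    [[0,-0.08,0],[0,0,0],-1],
    [[0,-0.2,0],[0,0,0],-1],
    [[0,-0.35,0],[0,0,0],-1],
    [[0,-0.5,0],[0,0,0],-1],
    [[0,-0.65,0],[0,0,0],-1],
    [[0,-0.8,0],[0,0,0],-1],
    [[0,-0.92,0],[0,0,0],-1],
    [[0,-1,0],[0,0,0],-1],
  ],
)

```text
time_s: 15.32
eef_pos: [468.0, 19.0, 157.1]
tcp_rot: [1.0, 0.001, -0.001, -0.0]
wrist_force: [0.2, 0.0, -4.2]
gripper_width: 14.3
grip_force: 58.8
```

```bash
python3 - <<'E'
from h import *
s=sense();print(s["q"].round(2),s["eef_pos"].round(1),s["gripper_width"])
p,d,X=snap("scene");cv2.imwrite("pics/s2.png",cv2.resize(p[60:330,200:520,::-1],None,fx=2,fy=2))
E
```

```text
[-0.06  0.28 -0.11  2.03  0.04  0.84 -1.76] [468.   19.  157.1] 14.285590642905193
```

View pics/s2.png

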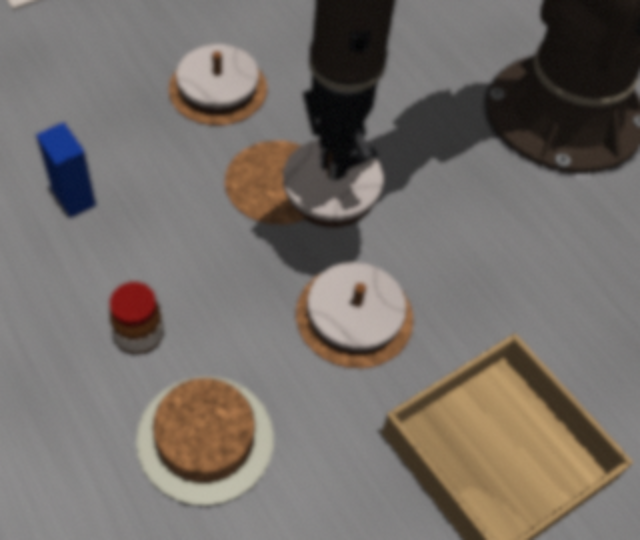

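The stand is held level and is moving past the third stand, and its own mat at crop (275,180) is now empty. I'll carry it on to the crate.

Emit:
drive_tool(
  moves=[
    [[0,-0.08,0],[0,0,0],-1],
    [[0,-0.2,0],[0,0,0],-1],
    [[0,-0.35,0],[0,0,0],-1],
    [[0,-0.5,0],[0,0,0],-1],
    [[0,-0.65,0],[0,0,0],-1],
    [[0,-0.8,0],[0,0,0],-1],
    [[0,-0.92,0],[0,0,0],-1],
    [[0,-1,0],[0,0,0],-1],
  ],
)

```text
time_s: 16.03
eef_pos: [468.8, 137.9, 157.8]
tcp_rot: [1.0, 0.0, -0.0, -0.0]
wrist_force: [-0.1, 0.3, -4.1]
gripper_width: 14.3
grip_force: 58.9
```

Emit:
drive_tool(
  moves=[
    [[0,-0.08,0],[0,0,0],-1],
    [[0,-0.2,0],[0,0,0],-1],
    [[0,-0.35,0],[0,0,0],-1],
    [[0,-0.5,0],[0,0,0],-1],
    [[0,-0.65,0],[0,0,0],-1],
    [[0,-0.8,0],[0,0,0],-1],
    [[0,-0.92,0],[0,0,0],-1],
    [[0,-1,0],[0,0,0],-1],
  ],
)

```text
time_s: 16.7
eef_pos: [469.0, 257.8, 158.0]
tcp_rot: [1.0, 0.0, -0.0, -0.0]
wrist_force: [0.4, -0.3, -4.3]
gripper_width: 14.3
grip_force: 58.9
```

Emit:
drive_tool(
  moves=[
    [[-0.02,-0.08,0],[0,0,0],-1],
    [[-0.04,-0.2,0],[0,0,0],-1],
    [[-0.06,-0.35,0],[0,0,0],-1],
    [[-0.08,-0.5,0],[0,0,0],-1],
    [[-0.1,-0.65,0],[0,0,0],-1],
    [[-0.117,-0.8,0],[0,0,0],-1],
    [[-0.117,-0.92,0],[0,0,0],-1],
    [[-0.117,-1,0],[0,0,0],-1],
  ],
)

```text
time_s: 17.37
eef_pos: [454.9, 377.9, 158.1]
tcp_rot: [1.0, 0.0, -0.0, -0.0]
wrist_force: [-0.7, -0.1, -5.0]
gripper_width: 14.0
grip_force: 58.9
```

Emit:
drive_tool(
  moves=[
    [[0,-0.08,0],[0,0,0],-1],
    [[0,-0.16,0],[0,0,0],-1],
    [[0,-0.19,0],[0,0,0],-1],
    [[0,-0.19,0],[0,0,0],-1],
    [[0,-0.19,0],[0,0,0],-1],
    [[0,-0.19,0],[0,0,0],-1],
  ],
)

```text
time_s: 17.87
eef_pos: [455.4, 398.4, 158.1]
tcp_rot: [1.0, -0.0, -0.0, 0.0]
wrist_force: [0.7, 0.1, -4.5]
gripper_width: 13.9
grip_force: 58.9
```

```bash
python3 - <<'E'
from h import *
s=sense();print(s["q"].round(2),s["eef_pos"].round(1),s["gripper_width"])
p,d,X=snap("scene");cv2.imwrite("pics/s3.png",cv2.resize(p[130:390,320:620,::-1],None,fx=2,fy=2))
Z=X[...,2];hsv=cv2.cvtColor(p,cv2.COLOR_RGB2HSV)
m=(Z>135)&(Z<165)&(hsv[...,1]<60)&(hsv[...,2]>70)&(np.hypot(X[...,0]-455,X[...,1]-400)<80)
P=X[m];A=np.c_[P[:,:2]-[455,400],np.ones(len(P))];print(len(P),np.linalg.lstsq(A,P[:,2],rcond=None)[0],P.min(0),P.max(0))
E
```

```text
[-0.67  0.48 -0.2   1.7   0.11  0.97 -2.48] [455.4 398.4 158.1] 13.915055002147975
1689 [-1.48505981e-02 -9.82398290e-03  1.50032838e+02] [398.59722236 334.29665645 138.4951445 ] [518.58176938 463.32349008 164.78608245]
```

View pics/s3.png

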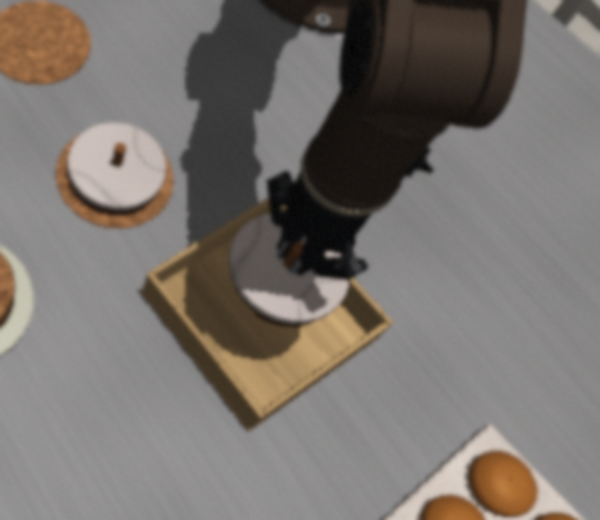

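The stand is level and over the middle of the crate (disc at crop (292,270)), so I'll lower it.

Emit:
drive_tool(
  moves=[
    [[0,0,0.1],[0,0,0],-1],
    [[0,0,0.25],[0,0,0],-1],
    [[0,0,0.4],[0,0,0],-1],
    [[0,0,0.55],[0,0,0],-1],
    [[0,0,0.68],[0,0,0],-1],
    [[0,0,0.78],[0,0,0],-1],
    [[0,0,0.85],[0,0,0],-1],
    [[0,0,0.88],[0,0,0],-1],
    [[0,0,0.9],[0,0,0],-1],
    [[0,0,0.91],[0,0,0],-1],
    [[0,0,0.915],[0,0,0],-1],
    [[0,0,0.915],[0,0,0],-1],
    [[0,0,0.915],[0,0,0],-1],
    [[0,0,0.915],[0,0,0],-1],
  ],
)

```text
time_s: 19.08
eef_pos: [455.3, 399.6, 48.9]
tcp_rot: [1.0, -0.0, 0.0, -0.0]
wrist_force: [-0.5, 0.4, -4.8]
gripper_width: 14.5
grip_force: 59.0
```

Emit:
drive_tool(
  moves=[
    [[0,0,0.003],[0,0,0],-1],
    [[0,0,0.006],[0,0,0],-1],
    [[0,0,0.009],[0,0,0],-1],
    [[0,0,0.009],[0,0,0],-1],
    [[0,0,0.009],[0,0,0],-1],
  ],
)

```text
time_s: 19.5
eef_pos: [455.1, 399.3, 47.3]
tcp_rot: [1.0, -0.0, -0.0, 0.0]
wrist_force: [0.4, -0.4, -4.3]
gripper_width: 14.3
grip_force: 59.0
```

Emit:
drive_tool(
  moves=[
    [[0,0,0.003],[0,0,0],-1],
    [[0,0,0.006],[0,0,0],-1],
    [[0,0,0.006],[0,0,0],-1],
    [[0,0,0.006],[0,0,0],-1],
  ],
)

```text
time_s: 19.83
eef_pos: [455.1, 399.3, 47.0]
tcp_rot: [1.0, 0.0, 0.0, 0.0]
wrist_force: [-1.4, -2.5, 4.0]
gripper_width: 14.3
grip_force: 60.0
```

Emit:
drive_tool(
  moves=[
    [[0,0,-0.002],[0,0,0],-0.5],
    [[0,0,-0.002],[0,0,0],-0.2],
    [[0,0,-0.002],[0,0,0],0.2],
    [[0,0,-0.002],[0,0,0],0.6],
    [[0,0,-0.002],[0,0,0],0.6],
    [[0,0,-0.002],[0,0,0],0.6],
    [[0,0,-0.002],[0,0,0],0.6],
    [[0,0,-0.1],[0,0,0],0.6],
    [[0,0,-0.3],[0,0,0],0.6],
    [[0,0,-0.6],[0,0,0],0.6],
    [[0,0,-0.9],[0,0,0],0.6],
    [[0,0,-1],[0,0,0],0.6],
    [[0,0,-1],[0,0,0],0.6],
  ],
)

```text
time_s: 20.92
eef_pos: [456.7, 401.2, 171.7]
tcp_rot: [1.0, -0.0, 0.003, -0.003]
wrist_force: [0.5, 0.6, -0.4]
gripper_width: 68.4
grip_force: 0.0
```

```bash
python3 - <<'E'
from h import *
p,d,X=snap("scene");cv2.imwrite("pics/s4.png",p[...,::-1])
Z=X[...,2];hsv=cv2.cvtColor(p,cv2.COLOR_RGB2HSV)
m=(Z>28)&(Z<50)&(hsv[...,1]<70)&(hsv[...,2]>70)&(np.hypot(X[...,0]-455,X[...,1]-400)<80)
P=X[m];A=np.c_[P[:,:2]-[455,400],np.ones(len(P))];print(len(P),np.linalg.lstsq(A,P[:,2],rcond=None)[0],P.min(0),P.max(0))
for c in((499,147),(454,-316)):
    m=(Z>26)&(Z<48)&(hsv[...,1]<60)&(hsv[...,2]>110)&(np.hypot(X[...,0]-c[0],X[...,1]-c[1])<80);print(X[m].mean(0).round(1))
E
```

```text
2102 [-5.38326896e-03 -4.19863571e-03  3.88083806e+01] [388.26224231 335.33276616  28.11260406] [519.32648612 464.64749572  45.45865306]
[499.6 147.7  35.9]
[ 455.6 -314.6   35.9]
```

View pics/s4.png

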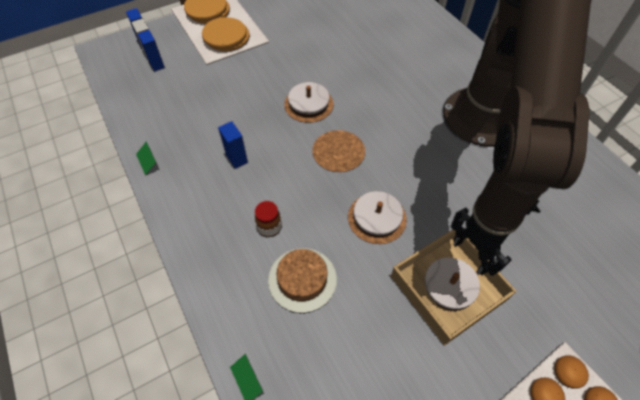

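The stand is upright and level in the crate, with its disc at (453,283). The gripper is clear, and nothing else has moved.

```bash
python3 -c "
from workcell import ctrl
print(ctrl.hand_in())"
```

```text
the job is handed in; nothing more can be done
None
```

The middle stand, at about x 469, y -103 mm, was the bad one: it gave about 4 mm under 1.8 N, and it now stands upright and level in the crate. The stand near y -316 was firm on all four sides (one press reached 18.6 N, over the stated 10 N); the one near y 147 was never pressed. Both stayed put, as did the carton, jam and cake, and I handed the job in at about 21 s.

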